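# Reset the tripped breakers in order

### The arm

A 6-joint arm with a two-finger parallel gripper is mounted at the origin on the work surface; the furniture and walls round the work are solid. World frame = base frame: x ahead of the robot, y to its left, z up, the work surface at z = 0. Lengths are in m, angles in rad, forces in N, time in s.
With the tool pointing down it reaches from about 0.375 to 0.975 m from the base axis. Payload 3.8 kg.
Tool frame: the origin (TCP) lies between the finger pads; the fingertips stand 17 mm ahead of it and the grasp point (between the pads) lies 2 mm behind it; z points along the fingers, y is the line along which they close (so a half turn about z gives the same grasp; the last joint's range is limited). The gripper opens to 85 mm and grips with 20 to 120 N. Pads are 22 mm wide; open, the fingers measure 114 mm over their backs; the gripper's body (76 mm by 85 mm) begins 54 mm behind the grasp point. The pads swing forward as they close: fully open they stand 13 mm farther back than shut.
Start: joints at [1.065, 0.264, 1.604, -0, 1.274, -0.037], TCP at [0.305, 0.602, 0.248] pointing down, gripper open.
Joint ranges: [-2.63, 2.63], [-0.94, 2.18], [0.31, 2.57], [-1.31, 4.45], [0, 2.66], [-2.55, 2.55]. Speed limits (rad/s): [2.57, 2.57, 3.14, 3.14, 3.14, 3.14].

### API

Orientations are given as a rotation vector (axis times angle).
In Python, from workcell import bot gives the robot as it stands.
- The arm moves only by the tool play_rows, never from a script. Its argument "steps" is one flat list of numbers, 4 for each row, row after row: the shift along the tool's x, y, z in m, then the turn about the tool's z in rad. A call has 1 to 10 rows; each row is the pose to reach, as a shift and turn from the pose commanded when the call began, along the tool's axes at that moment; what a row does not reach only later rows make up. A row lasts 1/8 s, in which the tool goes at most 62.5 mm and 10.7 degrees, less where a joint would pass 70% of its speed; a pose out of reach is approached as far as the arm can. A call with a gripper value outside its range is refused whole. "jaw" is the closure in counts, from 0 (fully open) to 255 (shut), set as the call begins (left out, the last holds). The fingers move at their own pace and stop on an object; "grip_force" is the grip in N (left out, the last holds). Time passes only in rows, so rows that repeat a pose let the fingers close. It gives the time, the measured TCP pose, the force, the opening and the grip force at its end, in the units of the state.
- bot.read_state(): the state, without advancing time (a new reading comes with each control period).
- bot.read_camera(name): name is "side" or "top" or "wrist"; returns a dict with "pixels" (420x560x3 uint8, blue, green, red), "mtx" (3x3 intrinsics, pixels), "R" (3x3) and "t" (3): a world point X has camera coordinates R X + t. Camera axes: x right, y down, z forward; pixel columns grow to the right and rows downward; lengths in m; the calibration is good to about 2 mm. A picture is of the moment at which its call begins. There is no depth.
- bot.finish_job(): hands the job in; it is judged then, once.
The state is a dict: "time": time; "q": joint angles; "joint_vel": joint speeds; "joint_torque": joint torques, N m; "tool_pos": TCP position; "tcp_rot": TCP orientation; "wrist_force": force on the tool from outside, world axes, zero at the start; "torque": the same for the moment, N m; "width": opening from 0.0 (shut) to 1.0 (fully open); "grip_force": force on a finger pad.
Only numpy, scipy, OpenCV 4.12 (cv2) and the standard library are available. Lean on these libraries where they do the work, as an engineer would, in place of code of your own. Each camera call takes 0.05 s, during which the arm holds its last target. There are 200 camera calls.

### The job

All three push-button breakers on the low grey supply box have popped out: reset them with a fingertip by gently pressing each button down until it is fully in, first the large round one (the main), then the square one, then the small round one. Press only one at a time, do not take hold of the buttons, leave the other things on the bench where they are, and finish clear of everything.

Things in the scene. Friction and masses are not known exactly. Their poses are not given: they have to be found in the camera images.
- enclosure: Low grey steel supply box, 80 x 186 x 45 mm (x, y, z), fixed to the bench; origin at the centre of its underside, z up. The three breakers sit in a row along its y axis on its flat top, 58 mm apart (at y = -58, 0 and +58 mm), in any order.
- main_breaker: Grey breaker housing, 54 x 52 x 26 mm, fixed on the supply box, that carries the large round button, 34 mm in diameter. Origin at the centre of its underside, 45 mm above the bench; its top is 71 mm above the bench.
- main_button (a joint): How far this breaker's button is pushed in, m: 0 popped out, 0.010 at its stop; over 0.007 counts as in. It moves straight down, resists with about 4 N by friction and stays where it is left; it cannot be pulled higher than 0.
- main_top (a point): Centre of the top face of the large round button, 34 mm in diameter, black with a white band below that shows while it is out. Moves with the button: popped out it stands 14 mm above its housing (85 mm above the bench), fully in 4 mm (75 mm above the bench).
- square_breaker: Grey breaker housing, 54 x 52 x 26 mm, fixed on the supply box, that carries the square button, 26 x 26 mm. Origin at the centre of its underside, 45 mm above the bench; its top is 71 mm above the bench.
- square_button (a joint): How far this breaker's button is pushed in, m: 0 popped out, 0.010 at its stop; over 0.007 counts as in. It moves straight down, resists with about 4 N by friction and stays where it is left; it cannot be pulled higher than 0.
- square_top (a point): Centre of the top face of the square button, 26 x 26 mm, black with a white band below that shows while it is out. Moves with the button: popped out it stands 14 mm above its housing (85 mm above the bench), fully in 4 mm (75 mm above the bench).
- small_breaker: Grey breaker housing, 54 x 52 x 26 mm, fixed on the supply box, that carries the small round button, 18 mm in diameter. Origin at the centre of its underside, 45 mm above the bench; its top is 71 mm above the bench.
- small_button (a joint): How far this breaker's button is pushed in, m: 0 popped out, 0.010 at its stop; over 0.007 counts as in. It moves straight down, resists with about 4 N by friction and stays where it is left; it cannot be pulled higher than 0.
- small_top (a point): Centre of the top face of the small round button, 18 mm in diameter, black with a white band below that shows while it is out. Moves with the button: popped out it stands 14 mm above its housing (85 mm above the bench), fully in 4 mm (75 mm above the bench).
- tape_measure: Yellow tape measure standing upright, 82 x 38 x 66 mm; loose on the bench near the supply box, not part of the job. Origin at the centre of its underside.
- coupling: Metal pipe coupling standing on end, 40 mm across, 48 mm high; loose on the bench near the supply box, not part of the job. Origin at the centre of its underside.
- screwdriver: Screwdriver with yellow handle lying flat, 190 mm long, 28 mm thick; loose on the bench near the supply box, not part of the job. Origin at the centre of its underside.
- battery: Black cordless-tool battery pack, 105 x 73 x 55 mm; loose on the bench near the supply box, not part of the job. Origin at the centre of its underside.

How it is judged:
On the way, in this order (a step that is already met when the one before it is completed fails the run):
1. the large round button is in (value of joint main_button above 0.007 m), for 0.2 s.
2. then the square button is in (value of joint square_button above 0.007 m), for 0.2 s.
3. then the small round button is in (value of joint small_button above 0.007 m), for 0.2 s.
At the end, for the whole second after the job is handed in: All three buttons are in (each pushed more than 7 mm of its 10 mm travel) and stay so; the tape measure, coupling, screwdriver and battery are at rest within 20 mm of where they were (value of joint each of main_button, square_button, small_button above 0.007 m and distance of each of tape_measure, coupling, screwdriver, battery from where it was at the start of the episode below 0.02 m and linear speed of each of tape_measure, coupling, screwdriver, battery below 0.02 m/s); the robot touches nothing.
It fails at once if the square or the small button is pushed in before the large round one is in (value of joint main_button below 0.007 m and value of joint any of square_button, small_button above 0.004 m).
It fails at once if the small button is pushed in before the square one is in (value of joint square_button below 0.007 m and value of joint small_button above 0.004 m).
It fails at once if a breaker or the supply box is pressed hard (over 40 N) (contact force between any of the fingers, the arm and main_breaker above 40 N or contact force between any of the fingers, the arm and square_breaker above 40 N or contact force between any of the fingers, the arm and small_breaker above 40 N or contact force between any of the fingers, the arm and enclosure above 40 N).
It fails at once if a thing beside the box is shifted by more than 20 mm, lifted or knocked over (distance of any of tape_measure, coupling, screwdriver, battery from where it was at the start of the episode above 0.02 m or angle between any of tape_measure, coupling, battery's own z axis and vertical above 0.3 rad).
It fails at once if a button is taken between the fingers instead of being pressed with the tips ((horizontal distance between the grasp point and main_top below 0.012 m and distance between the grasp point and main_top below 0.0125 m) or (horizontal distance between the grasp point and square_top below 0.012 m and distance between the grasp point and square_top below 0.0125 m) or (horizontal distance between the grasp point and small_top below 0.012 m and distance between the grasp point and small_top below 0.0125 m)).
It also fails if it takes over 38 s, if anything falls off the work surface, if the arm or the gripper's body presses on something with over 40 N, if the wrist force passes 120 N, or if a joint passes its speed limit or range.

## Working session

There is one attempt and no reset: what is moved stays moved. The work goes in short steps, Python scripts to look and compute and a tool call to move; the robot and the scene stay as the last step left them, time stands still between calls to the robot, and variables do not carry over. Pictures are saved under pics/ and viewed, at most 10 in all, crops included, and the job is handed in when it is done.

Besides the shell and the picture viewer there is one more tool, called after "Request:" as name(argument=value, ...), one argument or row to a line, values as JSON. play_rows: Moves the arm, as the interface text tells. Its arguments: {"type":"object","properties":{"steps":{"type":"array"},"jaw":{"type":"number"},"grip_force":{"type":"number"}},"required":["steps"]}

```bash
mkdir -p pics; cat > h.py <<'E'
import numpy as np,cv2
from workcell import bot
def ray(c,u,v,z):
    R=np.array(c["R"]);t=np.array(c["t"]);K=np.array(c["mtx"])
    C=-R.T@t;d=R.T@np.linalg.solve(K,[u,v,1.]);return C+d*(z-C[2])/d[2]
def proj(c,X):
    p=np.array(c["mtx"])@(np.array(c["R"])@np.array(X)+np.array(c["t"]));return p[:2]/p[2]
E
python3 - <<'E'
from h import *
import pickle
for n in ["top","side"]:
    c=bot.read_camera(n);cv2.imwrite(f"pics/{n}0.png",c["pixels"]);pickle.dump(c,open(n+".pkl","wb"))
    print(n,-np.array(c["R"]).T@np.array(c["t"]))
s=bot.read_state();print(s)
E
```

```text
top [0.54695568 0.14699712 1.19367388]
side [0.56373184 0.9770744  0.76954807]
{'time': 0.1, 'q': array([ 1.06509076e+00,  2.64676068e-01,  1.60521088e+00,  7.46385586e-06,
        1.27369695e+00, -3.68874211e-02]), 'joint_vel': array([-0.00104179, -0.00192301, -0.00369826,  0.00061861,  0.00027567,
       -0.00169284]), 'joint_torque': array([ 4.46604663e-04, -5.16706467e+01, -3.68591094e+01,  1.19718570e-04,
        6.34144453e-03,  2.59814740e-06]), 'tool_pos': array([0.30468297, 0.60163938, 0.24710201]), 'tcp_rot': array([-7.29569731e-01, -3.05514773e+00,  3.00990813e-03]), 'wrist_force': array([ 0.84859328, -0.81523982, -0.69481692]), 'torque': array([-0.02275826,  0.03348541, -0.01460409]), 'grip_force': 0.0, 'width': 0.9985457791951708}
```

View pics/top0.png

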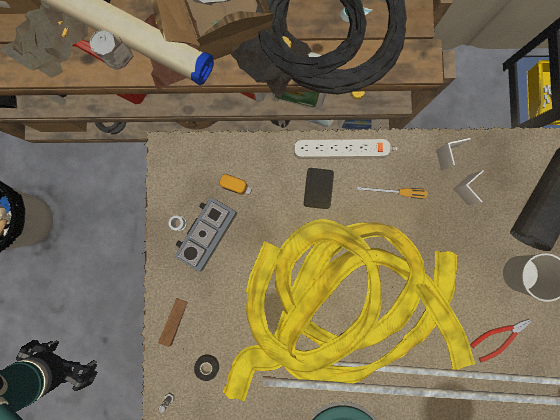

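View pics/side0.png

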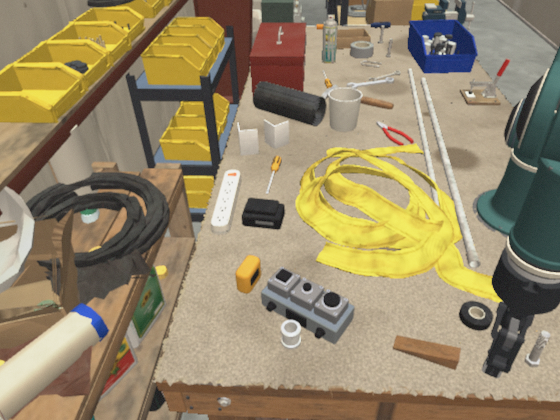

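The top view shows the box, with the square button near (215,214), the small one near (203,234) and the main near (191,253). The coupling is beside it at (176,223) and the tape measure at (236,184). In the side view the buttons are near (284,276), (308,287) and (332,299).

```bash
python3 - <<'E'
from h import *
import pickle
T=pickle.load(open("top.pkl","rb"));S=pickle.load(open("side.pkl","rb"))
for n,a,b in [("sq",(215,214),(284,274)),("sm",(203,234),(308,286)),("main",(191,253),(332,298))]:
    print(n,ray(T,*a,.085).round(4),ray(S,*b,.085).round(4))
print("coupl",ray(T,176,223,.048),"tape",ray(T,233,184,.066))
a=T["pixels"][165:285,150:260];b=S["pixels"][250:350,230:360]
cv2.imwrite("pics/c.png",np.hstack([cv2.resize(a,(396,432),interpolation=3),cv2.resize(b,(400,432),interpolation=3)]))
from scipy.spatial.transform import Rotation as R
s=bot.read_state();print(R.from_rotvec(s["tcp_rot"]).as_matrix().round(3))
E
```

```text
sq [0.612  0.3261 0.085 ] [0.6129 0.3325 0.085 ]
sm [0.5611 0.3566 0.085 ] [0.5622 0.3636 0.085 ]
main [0.5131 0.3868 0.085 ] [0.5143 0.3929 0.085 ]
coupl [0.59124217 0.43525753 0.048     ] tape [0.69145516 0.28227077 0.066     ]
[[-0.892  0.452 -0.001]
 [ 0.452  0.892 -0.002]
 [ 0.    -0.002 -1.   ]]
```

View pics/c.png

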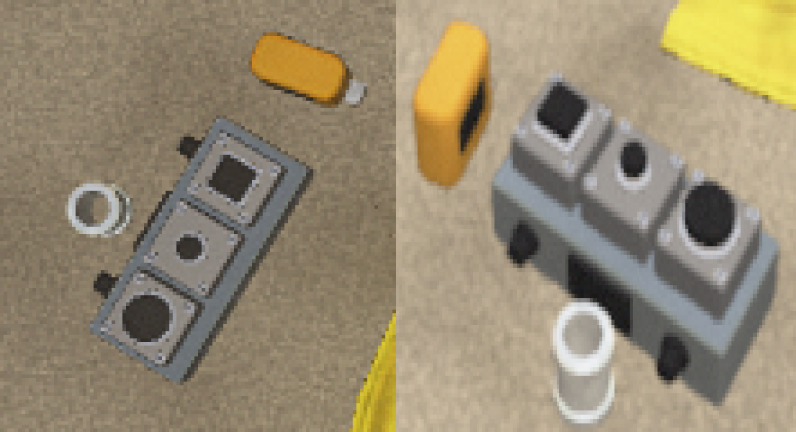

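Request:
play_rows(
  steps=[-0.03, -0.01, 0, 0, -0.07, -0.024, 0, 0, -0.115, -0.039, 0.01, 0, -0.16, -0.054, 0.02, 0, -0.205, -0.07, 0.03, 0, -0.245, -0.083, 0.04, 0, -0.27, -0.092, 0.05, 0, -0.282, -0.096, 0.06, 0, -0.282, -0.096, 0.06, 0, -0.282, -0.096, 0.06, 0],
  jaw=255,
)

```text
time: 1.35
tool_pos: [0.5126, 0.39, 0.1884]
tcp_rot: [-0.728, -3.056, -0.001]
wrist_force: [0.2, 0.3, 0.6]
width: 0.001
grip_force: 0.0
```

```bash
python3 - <<'E'
from h import *
import pickle
s=bot.read_state();print(s["tool_pos"],s["tcp_rot"],s["width"],s["wrist_force"],s["time"])
T=pickle.load(open("top.pkl","rb"));S=pickle.load(open("side.pkl","rb"))
for a,b in [((213.9,214.2),(283.9,275.5)),((202.5,233.6),(307.3,287)),((191.1,253.3),(332,299.3))]:
    print(ray(T,*a,.085).round(4),ray(S,*b,.085).round(4))
w=bot.read_camera("wrist");t=bot.read_camera("side");pickle.dump(w,open("w.pkl","wb"))
cv2.imwrite("pics/w1.png",w["pixels"])
cv2.imwrite("pics/s1.png",cv2.resize(t["pixels"][180:360,220:460],(800,600),interpolation=3))
R=np.array(w["R"]);print(-R.T@np.array(w["t"]))
for X in [(.612,.328,.085),(.562,.359,.085),(.514,.389,.085)]:print(proj(w,X))
E
```

```text
[0.51256458 0.389973   0.18837001] [-7.28446773e-01 -3.05551967e+00 -5.07081128e-04] 0.0008516827460353423 [0.24514605 0.32188348 0.62645942] 1.35
[0.6115 0.3289 0.085 ] [0.6129 0.3368 0.085 ]
[0.5622 0.3578 0.085 ] [0.5636 0.3663 0.085 ]
[0.5124 0.3866 0.085 ] [0.5144 0.3962 0.085 ]
[0.4541825  0.41941064 0.31431117]
[263.90562986 362.62006569]
[269.91261286 295.12937449]
[276.69979359 222.16227295]
```

View pics/w1.png

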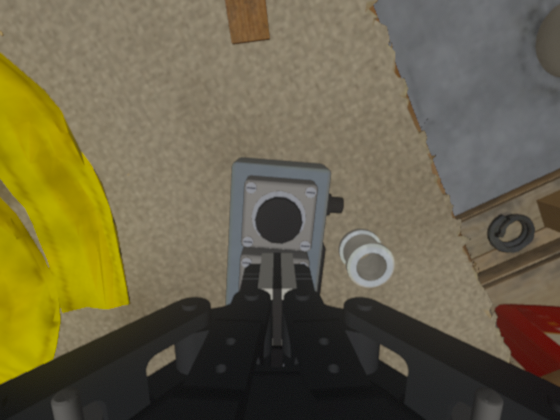

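View pics/s1.png

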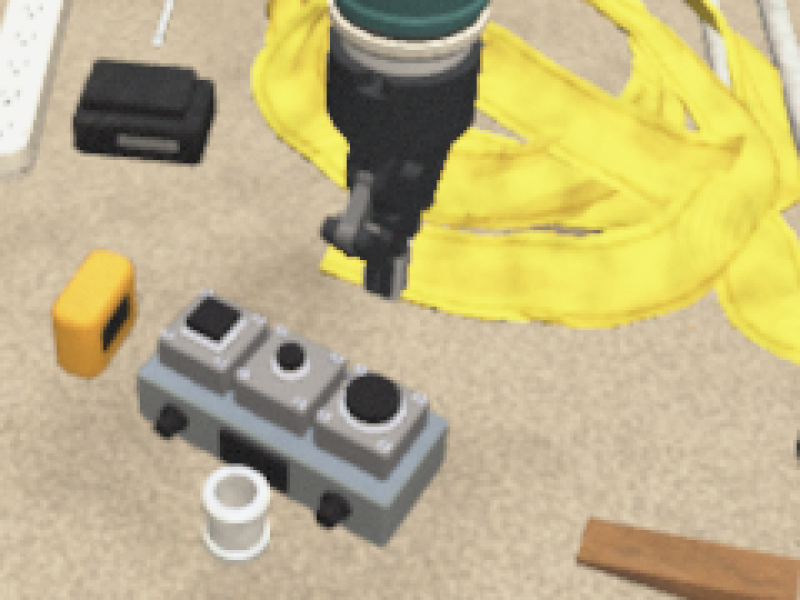

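The wrist view shows the main button at about (278.5, 219.5). The coupling is off to the right and clear. The side view shows the fingertip high above and behind the main button at (373,398) in the crop.

```bash
python3 - <<'E'
from h import *
import pickle
from scipy.spatial.transform import Rotation as Ro
w=pickle.load(open("w.pkl","rb"));s=bot.read_state()
M=Ro.from_rotvec(s["tcp_rot"]).as_matrix()
im=w["pixels"][185:255,245:312];g=im.max(2)<70
n,l,st,ce=cv2.connectedComponentsWithStats(g.astype(np.uint8))
for i in range(1,n):
    if st[i,4]>300: print(st[i],ce[i]+[245,185])
for z in (.075,.085):
  p=ray(w,278.5,219.5,z);print(p, M.T@(p-s["tool_pos"]))
S=pickle.load(open("side.pkl","rb"));T=pickle.load(open("top.pkl","rb"))
tip=s["tool_pos"]+[0,0,-.017]
print(proj(w,tip),proj(S,tip),(np.array(proj(S,tip))-[220,180])*3.333)
# row axis in tool frame from all three
d=M.T@np.array([.6115-.5124,.3289-.3866,0]);print(d)
# dark blobs
for c,(u0,u1,v0,v1) in ((T,(180,226,200,266)),(S,(270,346,262,312))):
    g=(c["pixels"][v0:v1,u0:u1].max(2)<75).astype(np.uint8)
    n,l,st,ce=cv2.connectedComponentsWithStats(g,connectivity=4)
    for i in range(1,n):
        if st[i,4]>12: print(st[i],ce[i]+[u0,v0],ray(c,*(ce[i]+[u0,v0]),.085))
E
```

```text
[  11   12   46   46 1657] [278.35666868 219.7917924 ]
[0.51540075 0.38975672 0.075     ] [-0.00263128  0.00064285  0.11389584]
[0.51284265 0.39099586 0.085     ] [0.00020914 0.00060589 0.10389534]
[277.87294491 272.45579708] [335.26045374 266.15320841] [384.16309233 287.14864361]
[-1.14468999e-01 -6.85187343e-03  1.18748998e-05]
[20  3  6  6 26] [202.19230769 205.26923077] [0.6347487  0.35911234 0.085     ]
[ 28   8  13  13 100] [213.97 214.06] [0.61187632 0.32874    0.085     ]
[19 31  7  6 37] [202.08108108 233.45945946] [0.56252116 0.35891971 0.085     ]
[  4  47  13  13 133] [190.15037594 252.92481203] [0.5133409  0.38899607 0.085     ]
[30 48  5  8 14] [212.14285714 251.71428571] [0.51594137 0.33297357 0.085     ]
[  6   7  16  13 124] [283.18548387 275.30645161] [0.61439417 0.33629784 0.085     ]
[33 21  8  8 49] [306.67346939 286.57142857] [0.56484881 0.36523849 0.085     ]
[ 54  30  16  15 183] [331.27322404 299.2568306 ] [0.51583292 0.39615956 0.085     ]
[ 0 39  7 10 51] [272.33333333 305.49019608] [0.63074272 0.4171379  0.085     ]
[16 46  8  4 19] [288.63157895 310.10526316] [0.59841696 0.42693648 0.085     ]
```

Request:
play_rows(
  steps=[0, 0.0005, 0.015, 0, 0, 0.0005, 0.035, 0, 0, 0.0005, 0.055, 0, 0, 0.0005, 0.07, 0, 0, 0.0005, 0.077, 0, 0, 0.0005, 0.08, 0, 0, 0.0005, 0.08, 0],
)

```text
time: 2.33
tool_pos: [0.5138, 0.3897, 0.1086]
tcp_rot: [0.73, 3.055, 0.001]
wrist_force: [-0.3, -0.3, 0.4]
width: -0.001
grip_force: 0.0
```

Request:
play_rows(
  steps=[0, 0, 0.003, 0, 0, 0, 0.005, 0, 0, 0, 0.007, 0, 0, 0, 0.009, 0, 0, 0, 0.011, 0, 0, 0, 0.0125, 0, 0, 0, 0.014, 0, 0, 0, 0.014, 0],
)

```text
time: 3.32
tool_pos: [0.5135, 0.3896, 0.0942]
tcp_rot: [0.73, 3.056, 0.0]
wrist_force: [-1.2, -1.0, 2.9]
width: 0.003
grip_force: 1.4
```

Request:
play_rows(
  steps=[0, 0, 0.001, 0, 0, 0, 0.0015, 0, 0, 0, 0.0015, 0],
)

```text
time: 3.7
tool_pos: [0.5135, 0.3896, 0.0927]
tcp_rot: [0.73, 3.056, 0.0]
wrist_force: [-0.4, -0.5, 3.7]
width: -0.003
grip_force: 1.6
```

```bash
python3 - <<'E'
from h import *
c=bot.read_camera("side");s=bot.read_state();print(s["tool_pos"],s["wrist_force"])
cv2.imwrite("pics/s2.png",cv2.resize(c["pixels"][230:350,255:375],(600,600),interpolation=3))
E
```

```text
[0.51348069 0.3896071  0.09274213] [-1.40106874 -0.79384313  3.99783003]
```

View pics/s2.png

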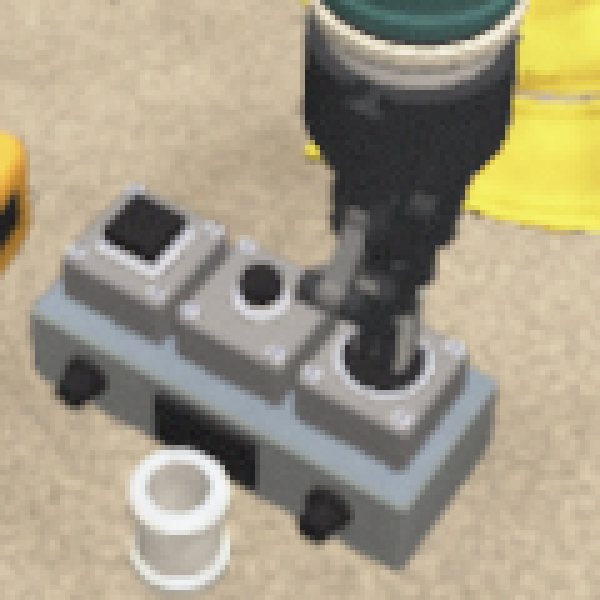

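The side view shows the tip on the main button, which has sunk almost to its ring. The neighbouring buttons are clear. I'll press until I feel the stop.

Request:
play_rows(
  steps=[0, 0, 0.0005, 0, 0, 0, 0.001, 0, 0, 0, 0.001, 0],
)

```text
time: 4.12
tool_pos: [0.5135, 0.3896, 0.0921]
tcp_rot: [0.73, 3.056, 0.0]
wrist_force: [-1.0, -1.2, 4.2]
width: -0.002
grip_force: 2.5
```

Request:
play_rows(
  steps=[0, 0, -0.015, 0, 0, 0, -0.035, 0, -0.02, -0.0015, -0.05, 0, -0.055, -0.0045, -0.05, 0, -0.09, -0.007, -0.05, 0, -0.11, -0.0085, -0.05, 0, -0.1155, -0.009, -0.05, 0, -0.1155, -0.009, -0.05, 0],
)

```text
time: 5.12
tool_pos: [0.6122, 0.3293, 0.1417]
tcp_rot: [-0.73, -3.055, 0.0]
wrist_force: [0.8, 1.0, 0.1]
width: 0.001
grip_force: 0.0
```

```bash
python3 - <<'E'
from h import *
c=bot.read_camera("wrist");d=bot.read_camera("side");s=bot.read_state();print(s["tool_pos"],s["wrist_force"])
print(proj(c,s["tool_pos"]-[0,0,.017]))
a=c["pixels"][150:400,130:430];b=d["pixels"][210:335,240:390]
cv2.imwrite("pics/s3.png",np.hstack([cv2.resize(a,(400,333)),cv2.resize(b,(400,333),interpolation=3)]))
E
```

```text
[0.61147731 0.32983068 0.14156799] [-0.23516165  0.57985747  0.30942641]
[277.53281899 269.98966611]
```

View pics/s3.png

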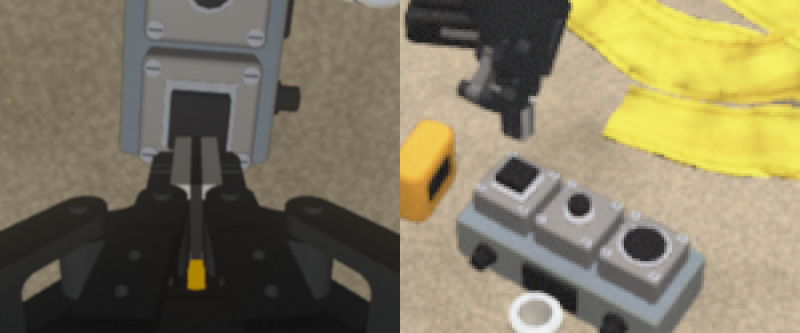

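The wrist view shows the square button straight ahead of the tips, centred near (281,243). The side view shows the main sunk and the tip above the square. A quick check by ray gives the correction.

```bash
python3 - <<'E'
from h import *
from scipy.spatial.transform import Rotation as Ro
c=bot.read_camera("wrist");s=bot.read_state();M=Ro.from_rotvec(s["tcp_rot"]).as_matrix()
p=ray(c,280.8,243,.085);print(p,M.T@(p-s["tool_pos"]))
E
```

```text
[0.61270689 0.33154976 0.085     ] [-0.00042807  0.00202044  0.05664858]
```

Request:
play_rows(
  steps=[0, 0.0015, 0.012, 0, 0, 0.0015, 0.026, 0, 0, 0.0015, 0.034, 0, 0, 0.0015, 0.037, 0, 0, 0.0015, 0.0395, 0, 0, 0.0015, 0.042, 0, 0, 0.0015, 0.044, 0, 0, 0.0015, 0.046, 0, 0, 0.0015, 0.048, 0, 0, 0.0015, 0.048, 0],
)

```text
time: 6.52
tool_pos: [0.6134, 0.3308, 0.0939]
tcp_rot: [0.729, 3.055, 0.001]
wrist_force: [-0.6, -0.5, 3.1]
width: -0.004
grip_force: 1.5
```

Request:
play_rows(
  steps=[0, 0, 0.001, 0, 0, 0, 0.0015, 0, 0, 0, 0.0015, 0],
)

```text
time: 6.9
tool_pos: [0.6134, 0.3308, 0.0924]
tcp_rot: [0.729, 3.055, 0.001]
wrist_force: [0.7, 0.4, 3.4]
width: 0.001
grip_force: 1.6
```

Request:
play_rows(
  steps=[0, 0, -0.015, 0, 0, 0, -0.035, 0, 0.02, 0.001, -0.05, 0, 0.045, 0.003, -0.05, 0, 0.058, 0.004, -0.05, 0, 0.058, 0.004, -0.05, 0, 0.058, 0.004, -0.05, 0],
)

```text
time: 7.78
tool_pos: [0.5627, 0.3604, 0.1416]
tcp_rot: [-0.729, -3.056, 0.001]
wrist_force: [0.7, -0.2, -0.6]
width: 0.003
grip_force: 0.0
```

```bash
python3 - <<'E'
from h import *
c=bot.read_camera("wrist");d=bot.read_camera("side");s=bot.read_state();print(s["tool_pos"],s["wrist_force"])
print(proj(c,s["tool_pos"]-[0,0,.017]),proj(c,[*s["tool_pos"][:2],.085]))
a=c["pixels"][150:400,130:430];b=d["pixels"][210:335,240:390]
cv2.imwrite("pics/s4.png",np.hstack([cv2.resize(a,(400,333)),cv2.resize(b,(400,333),interpolation=3)]))
E
```

```text
[0.56334333 0.36013705 0.14181288] [-0.54300444  0.36316722  0.44171121]
[277.2908348  273.51789167] [277.26978831 243.52788512]
```

View pics/s4.png

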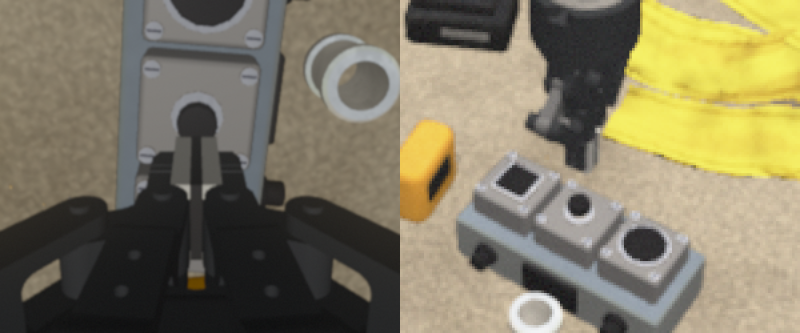

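The wrist view shows the small button centred near (277.7, 241), which lines up with the tip. The side view shows the main and square buttons sunk.

Request:
play_rows(
  steps=[0, 0, 0.012, 0, 0, 0, 0.026, 0, 0, 0, 0.034, 0, 0, 0, 0.037, 0, 0, 0, 0.0395, 0, 0, 0, 0.042, 0, 0, 0, 0.044, 0, 0, 0, 0.046, 0, 0, 0, 0.048, 0, 0, 0, 0.048, 0],
)

```text
time: 9.12
tool_pos: [0.5634, 0.3606, 0.0943]
tcp_rot: [0.729, 3.055, 0.001]
wrist_force: [-0.3, 0.2, 2.9]
width: 0.001
grip_force: 1.5
```

Request:
play_rows(
  steps=[0, 0, 0.001, 0, 0, 0, 0.0015, 0, 0, 0, 0.0015, 0],
)

```text
time: 9.5
tool_pos: [0.5634, 0.3606, 0.0928]
tcp_rot: [0.73, 3.055, 0.001]
wrist_force: [0.7, 0.0, 3.0]
width: 0.001
grip_force: 1.6
```

Request:
play_rows(
  steps=[0, 0, -0.015, 0, 0, 0, -0.04, 0, 0, 0, -0.075, 0, 0, 0, -0.11, 0, 0, 0, -0.14, 0, 0, 0, -0.15, 0, 0, 0, -0.15, 0, 0, 0, -0.15, 0],
)

```text
time: 10.5
tool_pos: [0.5622, 0.3599, 0.2408]
tcp_rot: [-0.729, -3.053, 0.003]
wrist_force: [0.2, -0.2, -0.5]
width: 0.004
grip_force: 0.0
```

```bash
python3 - <<'E'
from h import *
d=bot.read_camera("side");w=bot.read_camera("wrist")
cv2.imwrite("pics/s5.png",np.hstack([cv2.resize(w["pixels"][100:350,130:430],(400,333)),cv2.resize(d["pixels"][230:350,230:374],(400,333),interpolation=3)]))
E
```

```text
(no output)
```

View pics/s5.png

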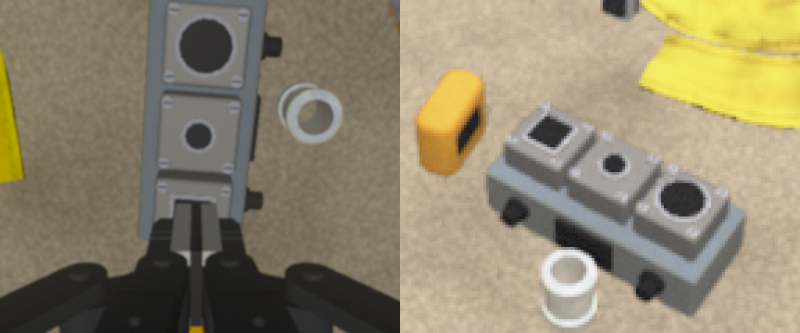

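All three buttons are down inside their rings, the coupling and tape measure haven't moved, and the arm is clear.

```bash
python3 -c "
from workcell import bot
print(bot.finish_job())"
```

```text
the job is handed in; nothing more can be done
None
```

I pressed all three breakers in one at a time (main, then square, then small), about 9 to 10 mm each of their 10 mm travel, finished with the arm clear, and handed the job in; no verdict came back, and I did not re-check the screwdriver and battery at the end.

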